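Gauge the candle holders and pull the reject

TASK

Of the two glazed candle holders only one has a socket that takes the plug gauge: try the gauge in the sockets, feeling for the hole and pressing only lightly so that nothing chips, and leave it standing fully home in the holder that it passes, with that holder upright on its cork pad. Then set the holder that fails upright in the middle of the wooden tray, lowering it gently, and leave the bowl, the scraper and the wooden rib where they are.

Things in the scene. Friction and masses are not known exactly. Their poses are not given: they have to be found in the camera images.
- holder_a: one of two look-alike grey-green glazed candle holders, loose on a pad, 0.3 to 0.45 kg: a round foot 76 mm across, 10 thick, under an upright round stem 44 across (grip it there). Rim 60 above the underside; socket down the stem's middle, 22 across, 50 deep. Origin: centre of the foot's underside, z up. Stem and socket stand 3 to 5 mm off the origin's axis, direction not known: feel for the hole
- holder_b: the other holder, same sizes and origin; its stem is off-centre by 3 to 5 mm too, in another direction. Exactly one of the two passes, either may. In the failing one a collar of run glaze down in the socket stops the gauge dead after about 16 mm, with 14 mm of steel still showing; in the good one it goes down 30 mm until the handle's shoulder meets the rim
- gauge: plug gauge, 0.14 kg, 76 mm tall: a round steel plug 20 across and 30 long, small bevel at its foot, under a red handle of 26 mm square section (flats along x and y) and 46 tall, whose underside is a flat shoulder. Origin: centre of the plug's foot, z up. It starts upright in the stand, shoulder on the stand's top, foot 6 mm above the bench
- gauge_tip (a point): centre of the gauge's foot (same point as the gauge's origin)
- stand: dark wooden block fixed to the bench, 70 x 70 mm and 36 tall, with a 23 mm hole down its middle that holds the gauge; origin: centre of its underside
- tray: shallow wooden reject tray fixed to the bench, 170 x 170 mm outside, walls 6 thick and 22 tall, inner floor 6 mm above the bench; origin: centre of its underside, x and y along its sides
- pad_1: sprung gauging pad fixed to the bench: a black base 100 mm across under a round cork plate whose top is 17 mm above the bench; a holder stands in the middle of it at the start. It gives under load, so a light press is felt before it grows hard: with a holder on it, it stays up to about 2 N of extra push, then sinks 1 mm per 2.5 N, and is hard after 6 mm. Origin: centre of its underside
- pad_2: sprung gauging pad fixed to the bench: a black base 100 mm across under a round cork plate whose top is 17 mm above the bench; a holder stands in the middle of it at the start. It gives under load, so a light press is felt before it grows hard: with a holder on it, it stays up to about 2 N of extra push, then sinks 1 mm per 2.5 N, and is hard after 6 mm. Origin: centre of its underside
- bowl: glazed ochre bowl, 150 mm across, 65 tall; a bystander, origin at its underside
- scraper: steel scraper with a wooden grip, lying flat, about 185 mm long; a bystander, origin at its underside
- rib: small round wooden rib, 84 mm across, 7 thick, lying flat; a bystander, origin at its underside

How it is judged:
By the outcome, as a careful person would: the job done as asked, in the order asked, and still so for the second after the job is handed in, with the robot touching nothing.
It also fails if it takes over 72 s, if anything falls off the work surface, if the arm or the gripper's body presses on something with over 40 N, if the wrist force passes 120 N, or if a joint passes its speed limit or range.

ROBOT

A 6-joint arm with a two-finger parallel gripper is mounted at the origin on the work surface. World frame = base frame: x ahead of the robot, y to its left, z up, the work surface at z = 0. Lengths are in m, angles in rad, forces in N, time in s.
With the tool pointing down it reaches from about 0.35 to 0.875 m from the base axis. Payload 4.2 kg.
Tool frame: the origin (TCP) lies midway between the tips of the shut fingers; the grasp point (between the pads) lies arm.grip_depth behind it (arm.grip_depth is the distance from the TCP to the grasp point, in m); z points along the fingers, y is the line along which they close (so a half turn about z gives the same grasp; the last joint's range is limited). The gripper opens to 85 mm and grips with 20 to 120 N. Pads are 22 mm wide; open, the fingers measure 114 mm over their backs; the gripper's body (76 mm by 85 mm) begins 54 mm behind the grasp point. The pads swing forward as they close: fully open they stand 13 mm farther back than shut.
Start: joints at [-0.904, 0.385, 0.008, 0, -1.194, -0.259], TCP at [0.248, -0.574, 0.231] pointing down, gripper open.
Joint ranges: [-3.14, 3.14], [-1.21, 2.06], [-1.07, 1.41], [-3.16, 2.05], [-2.99, -0.16], [-3.1, 3.1]. Speed limits (rad/s): [2.79, 2.79, 3.14, 3.14, 3.14, 3.14].

INTERFACE

Orientations are given as a rotation vector (axis times angle).
In Python, from bench import telemetry, eyes, job, arm gives the robot as it stands. The module is installed in compiled form; this text tells all that it offers.
- The arm moves only by the tool carry_out, never from a script. Its argument "steps" is a list of rows, each a list of 7 numbers: the shift along the tool's x, y, z in units of 25 cm (1.0 is 25 cm), then the turn, a rotation vector about the tool's x, y, z in units of pi rad (1.0 is pi rad), then the closure, from -1 (fully open) to 1 (shut). In form: [[dx, dy, dz, rx, ry, rz, gripper], ...]. A call has 1 to 8 rows; each row is the pose to reach, as a shift and turn from the pose commanded when the call began, along the tool's axes at that moment, turning the shorter way round; what a row does not reach only later rows make up. A row lasts 1/8 s, in which the tool goes at most 62.5 mm and 10.7 degrees, less where a joint would pass 70% of its speed; a pose out of reach is approached as far as the arm can. A call with a number of a shift or a turn outside -1 to 1 is refused whole. A call with a gripper value outside its range is refused whole. The fingers move at their own pace and stop on an object; the grip force is fixed at half the most. Time passes only in rows, so rows that repeat a pose let the fingers close. It gives the time, the measured TCP pose, the force, the opening and the grip force at its end, in the units of the state.
- telemetry.read_state(): the state, without advancing time (a new reading comes with each control period).
- eyes.snapshot(name): name is "side" or "top"; returns (picture, depth): 400x640x3 uint8, red, green, blue; 400x640 float32, m along the optical axis (not along the pixel's ray), 0 where there is no reading.
- eyes.camera_params(name): a dict with "fx", "fy", "cx", "cy" (pixels), "pose" (4x4, takes a point from camera to world coordinates). Camera axes: x right, y up, looking along -z (the intrinsics and any distortion apply to the point x, -y, -z); pixel columns grow to the right and rows downward; lengths in m; the calibration is good to about 2 mm. A picture is of the moment at which its call begins. camera_params takes no time and is no camera call.
- job.finish_job(): hands the job in; it is judged then, once.
The state is a dict: "t": time; "joints": joint angles; "dq": joint speeds; "joint_efforts": joint torques, N m; "eef_pos": TCP position; "eef_rot": TCP orientation; "force": force on the tool from outside, world axes, zero at the start; "wrist_torque": the same for the moment, N m; "width": opening from 0.0 (shut) to 1.0 (fully open); "grasp_force": force on a finger pad.
Only numpy, scipy, OpenCV 4.12 (cv2) and the standard library are available. Lean on these libraries where they do the work, as an engineer would, in place of code of your own. Each camera call takes 0.05 s, during which the arm holds its last target. There are 200 camera calls.

## Working session

There is one attempt and no reset: what is moved stays moved. The work goes in short steps, Python scripts to look and compute and a tool call to move; the robot and the scene stay as the last step left them, time stands still between calls to the robot, and variables do not carry over. Pictures are saved under pics/ and viewed, at most 10 in all, crops included, and the job is handed in when it is done.

Besides the shell and the picture viewer there is one more tool, called after "Call:" as name([rows], argument=value, ...), one row to a line, values as JSON. carry_out: Moves the arm, as the interface text tells. Its arguments: {"type":"object","properties":{"steps":{"type":"array"}},"required":["steps"]}

```bash
mkdir -p pics
cat > h.py <<'E'
import numpy as np,cv2
from bench import telemetry,eyes,job,arm
def cloud(n):
    im,d=eyes.snapshot(n);p=eyes.camera_params(n);P=np.array(p['pose'])
    v,u=np.mgrid[0:400,0:640]
    X=np.stack([(u-p['cx'])/p['fx']*d,-(v-p['cy'])/p['fy']*d,-d],-1)
    return im,d,X@P[:3,:3].T+P[:3,3]
def save(im,f): cv2.imwrite('pics/'+f,im[...,::-1])
E
python3 - <<'E'
from h import *
print(arm.grip_depth,telemetry.read_state())
for n in('top','side'):
    im,d,W=cloud(n);save(im,n+'0.png');np.savez(n+'0.npz',im=im,d=d,W=W);p=eyes.camera_params(n);print(p)
E
```

```text
0.0187 {'t': 0.0, 'joints': array([-9.04382538e-01,  3.85558589e-01,  6.63531223e-03, -4.80780184e-04,
       -1.19398111e+00, -2.58604463e-01]), 'dq': array([-4.82969626e-04,  1.12094743e-03,  5.48370034e-04, -8.95219730e-06,
        3.81884218e-04, -1.41897624e-05]), 'joint_efforts': array([ 9.89350929e-05, -3.92294669e+01,  1.88401634e+01,  4.18608695e+00,
       -4.65695135e-03, -9.37217322e-06]), 'eef_pos': array([ 0.24766541, -0.57321143,  0.23022676]), 'eef_rot': array([ 0.63577302, -3.07603468, -0.00327606]), 'force': array([-0.41700396,  0.52173395, -0.49226649]), 'wrist_torque': array([0.00424123, 0.01708455, 0.01285186]), 'grasp_force': 0.0, 'width': 0.9993672290932245}
{'fx': 520.2470900664341, 'fy': 520.2470900664341, 'cx': 316.5653224779482, 'cy': 200.76919427012453, 'pose': array([[-0.00837828,  0.99525002, -0.0969907 ,  0.48066544],
       [-0.99994684, -0.00775573,  0.00679393,  0.02361801],
       [ 0.00600943,  0.09704246,  0.9952621 ,  1.51530733],
       [ 0.        ,  0.        ,  0.        ,  1.        ]])}
{'fx': 483.31145239883176, 'fy': 483.31145239883176, 'cx': 322.2308982913272, 'cy': 198.345104473427, 'pose': array([[ 0.98839198,  0.12019932, -0.09291618,  0.53388308],
       [-0.15065184,  0.69641452, -0.70164866, -0.74968321],
       [-0.01962951,  0.7075019 ,  0.70643877,  0.82858179],
       [ 0.        ,  0.        ,  0.        ,  1.        ]])}
```

View pics/top0.png

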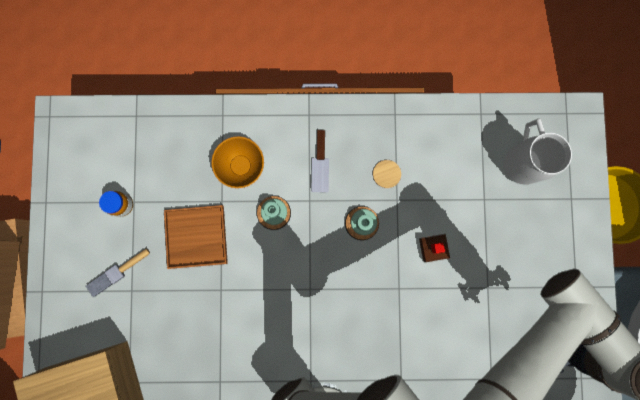

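View pics/side0.png

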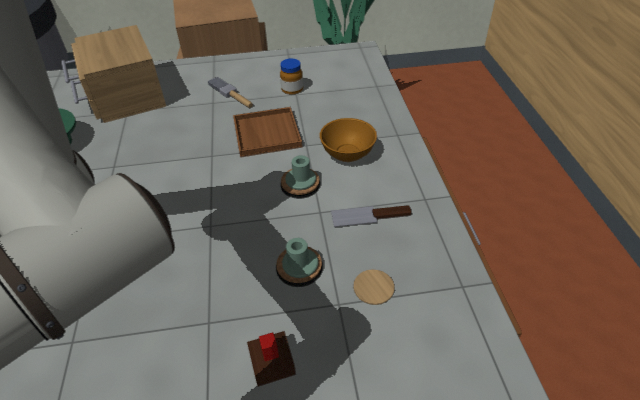

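Top view: red gauge (440,248) in its dark stand, holders at (272,211) and (363,223), tray (196,236), bowl (237,162), scraper (320,160), rib (386,174). The side view agrees and leaves the stems clear.

```bash
cat >> h.py <<'E'
def cast(n,uv,z):
    p=eyes.camera_params(n);P=np.array(p['pose']);uv=np.atleast_2d(uv).astype(float)
    r=np.c_[(uv[:,0]-p['cx'])/p['fx'],-(uv[:,1]-p['cy'])/p['fy'],-np.ones(len(uv))]@P[:3,:3].T
    return P[:3,3]+r*((z-P[2,3])/r[:,2])[:,None]
E
cat > m.py <<'E'
from h import *
for n in('top','side'):
    f=np.load(n+'0.npz');im,d,W=f['im'],f['d'],f['W'];hsv=cv2.cvtColor(im,cv2.COLOR_RGB2HSV);Hh,S,V=[hsv[...,i].astype(int) for i in range(3)]
    ok=d>0;x,y,z=W[...,0],W[...,1],W[...,2]
    area=ok&(abs(x-.55)<.35)&(abs(y)<.55)
    print(n,'bench z',np.median(z[area&(S<40)]))
    red=area&((Hh<5)|(Hh>175))&(S>200)&(V>60)
    top=red&(z>.074); print(' red',red.sum(),np.percentile(z[red],[5,50,95]),'top',top.sum(),np.median(W[top],0),(x[top].min()+x[top].max())/2,(y[top].min()+y[top].max())/2)
    g=area&(Hh>60)&(Hh<95)&(S>40)
    k,l,st,c=cv2.connectedComponentsWithStats(g.astype(np.uint8))
    for i in range(1,k):
        if st[i,4]<60: continue
        m=l==i; r=m&(z>.068)
        # fit a circle to the rim's convex hull cast on z=.077
        print(' holder',st[i],'z',np.percentile(z[m],[2,50,98]).round(4))
        if r.sum()>20:
            uv=np.argwhere(r)[:,::-1]; q=cast(n,cv2.convexHull(uv.astype(np.int32))[:,0],.077)[:,:2].astype(np.float32)
            print('   rim n',r.sum(),'enclosing',cv2.minEnclosingCircle(q),'depth mid',np.median(W[r],0).round(4))
        ft=m&(z<.04)
        if ft.sum()>20:
            uv=np.argwhere(ft)[:,::-1]; q=cast(n,cv2.convexHull(uv.astype(np.int32))[:,0],.027)[:,:2].astype(np.float32)
            print('   foot',cv2.minEnclosingCircle(q))
    br=area&((Hh<20)|(Hh>170))&(S>70)
    k,l,st,c=cv2.connectedComponentsWithStats(br.astype(np.uint8))
    for i in range(1,k):
        if st[i,4]<120: continue
        m=l==i;uv=np.argwhere(m)[:,::-1];zz=np.percentile(z[m],90)
        q=cast(n,cv2.convexHull(uv.astype(np.int32))[:,0],zz)[:,:2].astype(np.float32)
        print(' brown',st[i],'z90',zz.round(4),'minrect',cv2.minAreaRect(q),'circ',cv2.minEnclosingCircle(q))
E
python3 m.py
```

```text
top bench z -0.00025292360714401774
 red 120 [0.0347966  0.08021628 0.0860022 ] top 93 [ 0.48995275 -0.3211371   0.08124421] 0.48876915229856005 -0.321938899340471
 holder [261 199  26  25 497] z [0.0204 0.0295 0.0805]
   rim n 152 enclosing ((0.599488377571106, 0.1397087574005127), 0.021960994228720665) depth mid [0.5989 0.1402 0.0765]
   foot ((0.5965593457221985, 0.13766352832317352), 0.03678598254919052)
 holder [351 209  26  26 502] z [0.0203 0.0283 0.0793]
   rim n 152 enclosing ((0.5612824559211731, -0.1191750019788742), 0.02184245176613331) depth mid [ 0.5622 -0.1197  0.0753]
   foot ((0.5646135210990906, -0.12055295705795288), 0.03662138804793358)
 brown [317 130   8  30 230] z90 0.0185 minrect ((0.7917529940605164, 0.0004919692873954773), (0.020506687462329865, 0.08605960756540298), 89.51530456542969) circ ((0.7921650409698486, 0.0018877035472542048), 0.043613482266664505)
 brown [ 211  136   53   53 2186] z90 0.0629 minrect ((0.7343155145645142, 0.23742282390594482), (0.1487092822790146, 0.14676500856876373), 0.09207036346197128) circ ((0.7349805235862732, 0.23657803237438
[... 3394 characters left out ...]
09969687462)
 brown [276 247  46  37 430] z90 0.0162 minrect ((0.562684178352356, -0.1295766979455948), (0.0899098590016365, 0.09617256373167038), 89.58584594726562) circ ((0.5639972686767578, -0.12576539814472198), 0.05011390522122383)
 brown [ 354  270   40   35 1108] z90 0.0067 minrect ((0.7066682577133179, -0.20137281715869904), (0.08298647403717041, 0.07945482432842255), 78.67227935791016) circ ((0.7069900631904602, -0.20084671676158905), 0.04225097969174385)
 brown [ 247  332   48   54 1803] z90 0.0781 minrect ((0.4925788342952728, -0.35589778423309326), (0.0650811493396759, 0.08529161661863327), 9.170451164245605) circ ((0.49113211035728455, -0.3583076596260071), 0.050219595432281494)
```

```bash
cat >> h.py <<'E'
from scipy.spatial.transform import Rotation as Ro
import json,os
def down(phi): # tool down, closing axis (y) at angle phi in the xy plane
    y=np.array([np.cos(phi),np.sin(phi),0]);z=np.array([0,0,-1.]);return Ro.from_matrix(np.c_[np.cross(y,z),y,z])
def plan(pos,phi,p0=None,R0=None):
    s=telemetry.read_state();p0=s['eef_pos'] if p0 is None else np.array(p0);R0=Ro.from_rotvec(s['eef_rot']) if R0 is None else R0
    d=R0.inv().apply(np.array(pos)-p0)/.25;r=(R0.inv()*down(phi)).as_rotvec()/np.pi
    print('rows: ',d.round(4),r.round(4),'mm',np.linalg.norm(d)*250,'rows>=',np.linalg.norm(d)*4)
E
python3 - <<'E'
from h import *
for n in('top','side'):
    f=np.load(n+'0.npz');im=f['im'];W=f['W'];hsv=cv2.cvtColor(im,cv2.COLOR_RGB2HSV).astype(int)
    m=((hsv[...,0]<5)|(hsv[...,0]>175))&(hsv[...,1]>200)&(hsv[...,2]>(150 if n=='top' else 170))
    m[:220]=0;m[:,:230]=0;m[:,480:]=0
    uv=np.argwhere(m)[:,::-1]; q=cast(n,cv2.convexHull(uv.astype(np.int32))[:,0],.082)[:,:2].astype(np.float32)
    print(n,len(uv),cv2.minAreaRect(q),cast(n,uv.mean(0),.082))
    y,x=(slice(225,265),slice(415,460)) if n=='top' else (slice(325,390),slice(240,305))
    save(cv2.resize(im[y,x],None,fx=8,fy=8,interpolation=0),n+'c.png')
plan([.489,-.325,.15],np.pi/2)
E
```

```text
top 73 ((0.4873307943344116, -0.32283300161361694), (0.02469995990395546, 0.021892674267292023), 89.52487182617188) [[ 0.48736853 -0.3218296   0.082     ]]Traceback (most recent call last):
  File "<stdin>", line 6, in <module>
TypeError: 'NoneType' object is not subscriptable
```

Call:
carry_out([
  [-0.65,0.27,0.16,0,0,0.13,-1],
  [-0.65,0.27,0.16,0,0,0.13,-1],
  [-0.65,0.27,0.16,0,0,0.13,-1],
  [-0.65,0.27,0.16,0,0,0.13,-1],
  [-0.65,0.27,0.16,0,0,0.13,-1],
])

```text
t: 0.72
eef_pos: [0.3704, -0.4472, 0.1912]
eef_rot: [0.001, -3.141, -0.0]
force: [0.0, -0.4, 2.0]
width: 0.999
grasp_force: 0.0
```

Run:
```python
from h import *
print(telemetry.read_state()['eef_pos'],telemetry.read_state()['eef_rot']);plan([.489,-.325,.15],np.pi/2)
```

```text
[ 0.37036014 -0.44723085  0.19119774] [ 6.28409818e-04 -3.14109932e+00 -1.24253626e-04]
rows:  [-0.4748  0.4887  0.1646] [ 0.     -0.0002  0.0001] mm 175.25139042448535 rows>= 2.8040222467917655
```

Call:
carry_out([
  [-0.475,0.489,0.165,0,0,0,-1],
  [-0.475,0.489,0.165,0,0,0,-1],
  [-0.475,0.489,0.165,0,0,0,-1],
  [-0.475,0.489,0.165,0,0,0,-1],
  [-0.475,0.489,0.165,0,0,0,-1],
])

```text
t: 1.35
eef_pos: [0.4886, -0.3262, 0.1502]
eef_rot: [0.003, 3.142, -0.0]
force: [-0.0, -0.9, 0.1]
width: 1.001
grasp_force: 0.0
```

Run:
```python
from h import *
s=telemetry.read_state();print(s['eef_pos'],s['force'])
for n in('top','side'):
    im,d,W=cloud(n);np.savez(n+'1.npz',im=im,d=d,W=W)
    p=eyes.camera_params(n);P=np.array(p['pose'])
    c=(s['eef_pos']-P[:3,3])@P[:3,:3];u=p['cx']+p['fx']*c[0]/-c[2];v=p['cy']-p['fy']*c[1]/-c[2];print(n,u,v)
    u,v=int(u),int(v);a=im[max(v-60,0):v+60,max(u-70,0):u+70].copy();save(cv2.resize(a,None,fx=4,fy=4,interpolation=0),n+'1.png')
```

```text
[ 0.48860397 -0.32624721  0.15022119] [-0.01477487 -0.93202132  0.08501857]
top 447.0608484145922 247.32330155867493
side 262.62163953220727 317.58795400506557
```

View pics/side1.png

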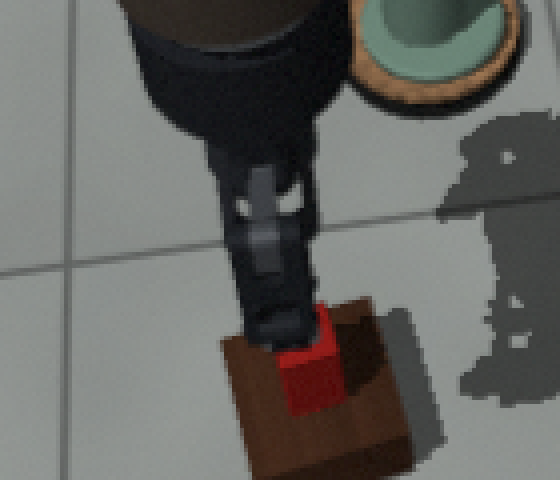

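View pics/top1.png

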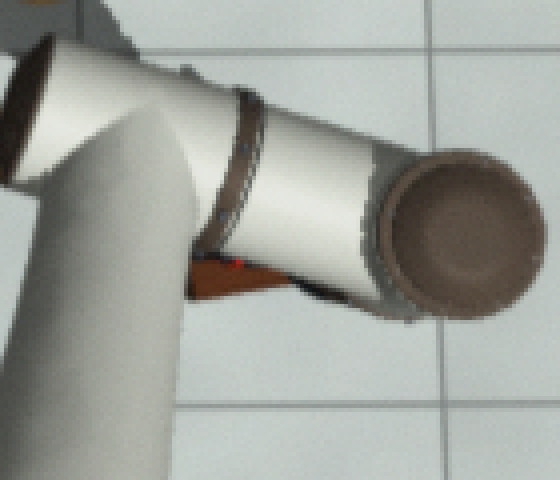

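Side crop: near finger's tip at full-image about (264,342), gauge red at (271,352). Top crop: the arm hides the gripper, so the top view doesn't help here.

Run:
```python
from h import *
f=np.load('side1.npz');W=f['W'];im=f['im']
for v in range(300,348,3): print(v,W[v,264].round(4),W[v,260].round(4),im[v,264])
for v in (325,335):
  for u in range(246,276,3): print(v,u,W[v,u].round(4),im[v,u])
m=(W[...,2]>.12)&(W[...,0]>.45)&(W[...,0]<.53)&(W[...,1]<-.33)&(W[...,2]<.2)
q=W[m];print(len(q));
for a in np.arange(.13,.2,.01):
  r=q[abs(q[:,2]-a)<.005]
  if len(r):print(round(a,3),r[:,0].min(),r[:,0].max(),r[:,1].min(),np.median(r[:,1]))
```

```text
300 [ 0.4996 -0.3678  0.2605] [ 0.4942 -0.3673  0.2611] [10 12 15]
303 [ 0.4991 -0.3703  0.2569] [ 0.4941 -0.3736  0.2633] [26 26 27]
306 [ 4.830e-01 -2.066e-01 -1.000e-04] [ 0.4937 -0.3773  0.2617] [138 143 140]
309 [ 0.4823 -0.2109 -0.0041] [ 0.4934 -0.3824  0.2623] [130 135 131]
312 [ 0.4987 -0.3907  0.2666] [ 0.4934 -0.3893  0.2658] [25 29 33]
315 [ 0.4983 -0.3941  0.2648] [ 0.4931 -0.3939  0.2658] [38 40 46]
318 [ 0.4979 -0.3974  0.2627] [ 0.4925 -0.3958  0.2615] [26 27 29]
321 [ 0.4972 -0.3985  0.2572] [ 0.4919 -0.3974  0.2569] [21 24 26]
324 [ 0.4963 -0.3973  0.2477] [ 0.4913 -0.3989  0.2517] [18 22 24]
327 [ 0.4957 -0.3989  0.2428] [ 0.4903 -0.3974  0.2418] [17 22 26]
330 [ 0.4951 -0.4007  0.2382] [ 0.4898 -0.4003  0.2391] [23 24 26]
333 [ 0.4934 -0.3925  0.2163] [ 0.4878 -0.3914  0.2161] [11 13 14]
336 [ 0.4932 -0.3987  0.2191] [ 0.4875 -0.3959  0.2158] [33 35 41]
339 [ 0.4928 -0.4018  0.2165] [ 0.4873 -0.4016  0.2176] [32 34 37]
342 [ 0.4895 -0.3819  0.1728] [ 0.4866 -0.4028  0.2117] [18 19 22]
345 [ 0.4828 -0.3352  0.0797] [ 0.4832 -0.385   0.1713] [147  28  26]
325 246 [ 
[... 460 characters left out ...]
.4447 -0.2638 -0.0019] [144 148 146]
335 249 [ 0.4503 -0.2639 -0.0033] [144 148 144]
335 252 [ 0.456  -0.2654 -0.0024] [75 79 79]
335 255 [ 0.4818 -0.4011  0.2292] [19 22 22]
335 258 [ 0.4851 -0.396   0.2194] [ 9 10 11]
335 261 [ 0.4891 -0.3961  0.2184] [27 31 32]
335 264 [ 0.4933 -0.397   0.2188] [28 31 35]
335 267 [ 0.4979 -0.4018  0.2258] [16 20 27]
335 270 [ 0.5019 -0.4018  0.2247] [14 16 19]
335 273 [ 0.4993 -0.3193  0.08  ] [126  26  21]
36
0.16 0.4812712170201311 0.4992582541404014 -0.37911419712947575 -0.3785158565895464
0.17 0.4801411792601595 0.501046595716143 -0.3858070199568661 -0.38434736633378586
0.18 0.4836974177157325 0.5011109050441647 -0.3861816303389148 -0.3853454138947402
```

Call:
carry_out([
  [0,-0.004,0.2,0,0,0,-1],
  [0,-0.004,0.412,0,0,0,-1],
  [0,-0.004,0.412,0,0,0,-0.3],
  [0,-0.004,0.412,0,0,0,0],
  [0,-0.004,0.412,0,0,0,0.05],
])

```text
t: 2.08
eef_pos: [0.4907, -0.3271, 0.0498]
eef_rot: [0.001, 3.137, -0.003]
force: [0.9, 0.1, 0.8]
width: 0.475
grasp_force: 0.0
```

Call:
carry_out([
  [0,0,0,0,0,0,0.15],
  [0,0,0,0,0,0,0.15],
])

```text
t: 2.33
eef_pos: [0.4896, -0.3262, 0.0481]
eef_rot: [0.001, 3.14, -0.001]
force: [-0.2, -0.2, 0.0]
width: 0.426
grasp_force: 0.0
```

Call:
carry_out([
  [0,0,0,0,0,0,0.22],
  [0,0,0,0,0,0,0.22],
])

```text
t: 2.58
eef_pos: [0.4892, -0.326, 0.0471]
eef_rot: [0.001, 3.142, -0.0]
force: [-0.2, 1.0, 0.2]
width: 0.39
grasp_force: 0.2
```

Call:
carry_out([
  [0,0,0,0,0,0,0.27],
  [0,0,0,0,0,0,0.27],
])

```text
t: 2.82
eef_pos: [0.4892, -0.3261, 0.0471]
eef_rot: [0.001, 3.142, 0.0]
force: [1.0, 1.0, -0.1]
width: 0.364
grasp_force: 0.5
```

Call:
carry_out([
  [0,0,0,0,0,0,0.31],
  [0,0,0,0,0,0,0.31],
])

```text
t: 3.08
eef_pos: [0.4892, -0.3261, 0.0471]
eef_rot: [0.001, 3.141, 0.0]
force: [0.1, 1.6, 1.2]
width: 0.343
grasp_force: 0.6
```

Call:
carry_out([
  [0,0.008,0,0,0,0,0.31],
  [0,0.008,0,0,0,0,0.31],
])

```text
t: 3.32
eef_pos: [0.4889, -0.3241, 0.047]
eef_rot: [-0.001, -3.141, 0.0]
force: [0.6, -1.0, 0.4]
width: 0.343
grasp_force: 0.1
```

Call:
carry_out([
  [0,0,0,0,0,0,0.5],
  [0,0,0,0,0,0,1],
  [0,0,0,0,0,0,1],
  [0,0,0,0,0,0,1],
])

```text
t: 3.82
eef_pos: [0.4892, -0.3243, 0.0473]
eef_rot: [0.001, 3.141, -0.0]
force: [-0.6, -0.8, 2.3]
width: 0.305
grasp_force: 58.0
```

Call:
carry_out([
  [0,0,-0.2,0,0,0,1],
  [0,0,-0.452,0,0,0,1],
  [0,0,-0.452,0,0,0,1],
  [-0.15,0.4,-0.452,0,0,0,1],
  [-0.29,0.807,-0.452,0,0,0,1],
  [-0.29,0.807,-0.452,0,0,0,1],
  [-0.29,0.807,-0.36,0,0,0,1],
  [-0.29,0.807,-0.36,0,0,0,1],
])

```text
t: 4.82
eef_pos: [0.5599, -0.1203, 0.1336]
eef_rot: [0.003, -3.135, -0.001]
force: [0.1, 0.2, -0.6]
width: 0.298
grasp_force: 62.8
```

Run:
```python
from h import *
s=telemetry.read_state();print(s['eef_pos'],s['force'],s['width'])
im,d,W=cloud('side');np.savez('side2.npz',im=im,d=d,W=W)
save(cv2.resize(im[190:290,250:350],None,fx=6,fy=6,interpolation=0),'side2.png')
```

```text
[ 0.55989858 -0.12026027  0.1336067 ] [ 0.09693926  0.20418996 -0.62429364] 0.2978962845254004
```

View pics/side2.png

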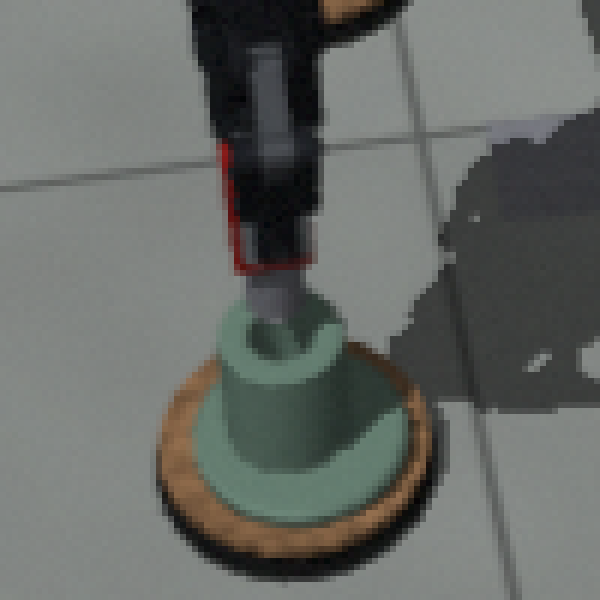

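Side crop (6x): rim ellipse centred at crop (282,338); plug centre-line at 275, foot bottom edge at 322. The plug is about 2–3 mm short of the socket towards −y/+x. I'll let it settle and measure numerically.

Call:
carry_out([
  [0,0,0,0,0,0,1],
  [0,0,0,0,0,0,1],
])

```text
t: 5.12
eef_pos: [0.5616, -0.1235, 0.1375]
eef_rot: [0.003, 3.141, -0.0]
force: [0.1, 0.3, -1.6]
width: 0.297
grasp_force: 62.8
```

```bash
cat > rel.py <<'E'
from h import *
from scipy.optimize import least_squares
import sys
def circ(q,r):
    s=least_squares(lambda c:np.hypot(q[:,0]-c[0],q[:,1]-c[1])-r,q.mean(0),loss='soft_l1',f_scale=.001);return s.x,np.sqrt(np.mean(s.fun**2))
def rel(rz=.077,tag='x'):
    s=telemetry.read_state();tip=s['eef_pos']+[0,0,-.0413]
    im,d,W=cloud('side');hsv=cv2.cvtColor(im,cv2.COLOR_RGB2HSV).astype(int);H,S,V=hsv[...,0],hsv[...,1],hsv[...,2]
    near=np.hypot(W[...,0]-tip[0],W[...,1]-tip[1])<.05
    g=near&(H>60)&(H<95)&(S>40); rim=g&(W[...,2]>rz-.008)
    uv=np.argwhere(rim)[:,::-1];h=cv2.convexHull(uv.astype(np.int32))[:,0].astype(float)
    c=uv.mean(0);h=h+.5*np.sign(h-c)          # pixel outer edge
    q=cast('side',h,rz)[:,:2]
    print('rim n',rim.sum(),*circ(q,.022))
    pl=near&(W[...,2]>rz-.01)&(S<45)&(V>60)&(V<170)&(W[...,2]<tip[2]+.04)
    k,l,st,_=cv2.connectedComponentsWithStats(pl.astype(np.uint8),connectivity=4)
    i=1+np.argmax(st[1:,4]);uv=np.argwhere(l==i)[:,::-1];print('plug',st[i])
    u0,v0,w,hh,_=st[i]
    bot=np.array([[u,uv[uv[:,0]==u,1].max()+.5] for u in range(u0,u0+w)])
    q2=cast('side',bot,tip[2])[:,:2];c2,e2=circ(q2,.010);print('foot',c2,e2,'tip z',tip[2],'tcp',s['eef_pos'].round(4),'F',s['force'].round(1))
    print('move needed mm',(circ(q,.022)[0]-c2)*1000)
if __name__=='__main__': rel()
E
python3 rel.py
```

```text
rim n 280 [ 0.56531405 -0.07887908] 0.12075632238137105
plug [291 236   9   8  48]
foot [ 0.56232356 -0.12785517] 0.00062143962613004 tip z 0.09615456549599577 tcp [ 0.5616 -0.1235  0.1375] F [ 0.1  0.3 -1.6]
move needed mm [ 2.99048289 48.97608962]
```

```bash
python3 - <<'E'
s=open('rel.py').read()
s=s.replace("    uv=np.argwhere(rim)[:,::-1];h=","    k,l,st,_=cv2.connectedComponentsWithStats(rim.astype(np.uint8));i=1+np.argmax(st[1:,4]);rim=l==i;print(st[i]);bb=st[i];\n    uv=np.argwhere(rim)[:,::-1];h=",1)
s=s.replace("    q=cast","    save(cv2.resize(np.where(rim[...,None],np.uint8([255,0,0]),im)[bb[1]-30:bb[1]+50,bb[0]-25:bb[0]+55],None,fx=6,fy=6,interpolation=0),'rim.png')\n    q=cast",1)
open('rel.py','w').write(s)
E
python3 rel.py
```

```text
[286 240  21  16 193]
rim n 193 [ 0.56133063 -0.13099228] 0.0012820268453245856
plug [291 236   9   8  52]
foot [ 0.56210623 -0.12783748] 0.00047390768020635156 tip z 0.09619641949951938 tcp [ 0.5616 -0.1234  0.1375] F [ 0.3 -0.1 -1.5]
move needed mm [-0.77560599 -3.15479524]
```

View pics/rim.png

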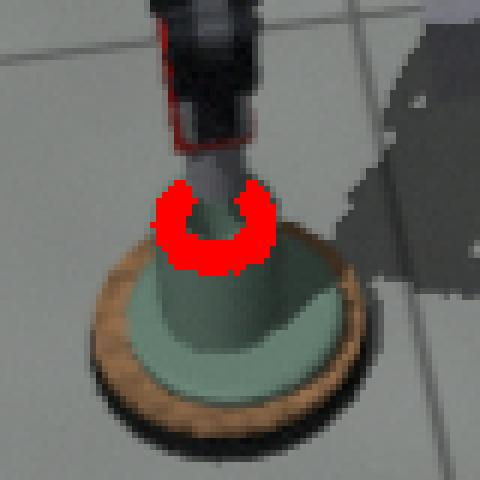

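Rim masked in red: rim centre about crop (216,225), plug at x 218 and slightly behind it (+y). I'll feel for the hole from here.

Call:
carry_out([
  [0,-0.006,0.05,0,0,0,1],
  [0,-0.006,0.07,0,0,0,1],
  [0,-0.006,0.075,0,0,0,1],
  [0,-0.006,0.08,0,0,0,1],
  [0,-0.006,0.08,0,0,0,1],
])

```text
t: 5.85
eef_pos: [0.5616, -0.1241, 0.1175]
eef_rot: [-0.001, -3.141, 0.001]
force: [-2.3, -0.9, 2.3]
width: 0.301
grasp_force: 63.1
```

```bash
cat > st.py <<'E'
from h import *
s=telemetry.read_state();print(s['t'].__round__(2),s['eef_pos'].round(4),'F',s['force'].round(2),'T',s['wrist_torque'].round(3))
E
python3 st.py
```

```text
5.85 [ 0.5616 -0.1241  0.1175] F [-2.33 -0.87  2.29] T [-0.148  0.655 -0.067]
```

Call:
carry_out([
  [0,0,-0.012,0,0,0,1],
  [0.005,-0.002,-0.012,0,0,0,1],
  [0.005,-0.002,0,0,0,0,1],
  [0.005,-0.002,0,0,0,0,1],
])

```text
t: 6.35
eef_pos: [0.561, -0.1244, 0.1175]
eef_rot: [0.0, 3.141, -0.0]
force: [-0.1, 0.8, 2.6]
width: 0.296
grasp_force: 63.2
```

```bash
python3 st.py
```

```text
6.35 [ 0.561  -0.1244  0.1175] F [-0.08  0.83  2.6 ] T [ 0.204  0.179 -0.023]
```

Call:
carry_out([
  [0,0,-0.012,0,0,0,1],
  [0,-0.006,-0.012,0,0,0,1],
  [0,-0.006,0,0,0,0,1],
  [0,-0.006,0,0,0,0,1],
])

```text
t: 6.85
eef_pos: [0.5606, -0.1261, 0.1174]
eef_rot: [0.001, 3.142, -0.001]
force: [-1.2, -0.3, 3.3]
width: 0.298
grasp_force: 63.2
```

```bash
python3 st.py; python3 rel.py
```

```text
6.85 [ 0.5606 -0.1261  0.1174] F [-1.25 -0.25  3.34] T [ 0.027  0.302 -0.021]
[287 241  21  15 156]
rim n 156 [ 0.56111437 -0.1316551 ] 0.0010502811882980695
plug [291 243  11   9  56]
foot [ 0.5612556  -0.13123167] 0.0008351098995251623 tip z 0.0760707740915132 tcp [ 0.5606 -0.1261  0.1174] F [-1.2 -0.3  3.3]
move needed mm [-0.14123155 -0.42342985]
```

Call:
carry_out([
  [0,0,-0.012,0,0,0,1],
  [0.003,-0.003,-0.012,0,0,0,1],
  [0.003,-0.003,0,0,0,0,1],
  [0.003,-0.003,0,0,0,0,1],
])

```text
t: 7.4
eef_pos: [0.5597, -0.1267, 0.1173]
eef_rot: [-0.001, -3.141, 0.0]
force: [-1.1, 0.3, 3.6]
width: 0.298
grasp_force: 63.2
```

Call:
carry_out([
  [0,0,-0.012,0,0,0,1],
  [0,-0.005,-0.012,0,0,0,1],
  [0,-0.005,0,0,0,0,1],
  [0,-0.005,0,0,0,0,1],
])

```text
t: 7.9
eef_pos: [0.5599, -0.1281, 0.1174]
eef_rot: [0.001, 3.141, -0.001]
force: [-0.3, 0.4, 2.6]
width: 0.292
grasp_force: 63.2
```

```bash
python3 - <<'E'
from h import *
im,d,W=cloud('side')
save(cv2.resize(im[215:285,265:335],None,fx=8,fy=8,interpolation=cv2.INTER_CUBIC),'side3.png')
E
python3 rel.py
```

```text
[287 241  20  15 138]
rim n 138 [ 0.56111515 -0.13084964] 0.0009481805374576743
plug [290 244  11   8  57]
foot [ 0.5606151  -0.13182481] 0.001778354461011603 tip z 0.07616250925532451 tcp [ 0.5599 -0.128   0.1175] F [-1.1  0.3  2.8]
move needed mm [0.50005192 0.97516877]
```

View pics/side3.png

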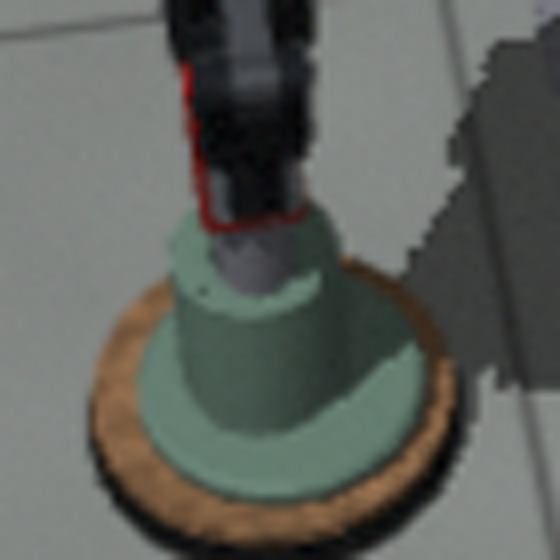

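The plug foot's bottom edge is at crop (257,292) and the rim's front edge at row 315. The front ring is narrower than 12 mm, so the plug is now some 3–4 mm too far toward −y.

Call:
carry_out([
  [0,0,-0.012,0,0,0,1],
  [-0.002,0.018,-0.012,0,0,0,1],
  [-0.002,0.018,-0.012,0,0,0,1],
  [-0.002,0.018,0,0,0,0,1],
  [-0.002,0.018,0,0,0,0,1],
])

```text
t: 8.62
eef_pos: [0.56, -0.1231, 0.1165]
eef_rot: [-0.001, -3.141, -0.001]
force: [0.7, 2.2, -2.2]
width: 0.297
grasp_force: 62.7
```

Call:
carry_out([
  [0,0,-0.012,0,0,0,1],
  [0,0.005,-0.012,0,0,0,1],
  [0,0.005,0,0,0,0,1],
  [0,0.005,0,0,0,0,1],
])

```text
t: 9.12
eef_pos: [0.5599, -0.1222, 0.1167]
eef_rot: [-0.001, -3.141, 0.0]
force: [-0.3, -0.1, -1.6]
width: 0.296
grasp_force: 62.7
```

Call:
carry_out([
  [0,0,-0.012,0,0,0,1],
  [0,0.005,-0.012,0,0,0,1],
  [0,0.005,0,0,0,0,1],
  [0,0.005,0,0,0,0,1],
])

```text
t: 9.62
eef_pos: [0.5599, -0.1209, 0.1166]
eef_rot: [-0.001, -3.141, -0.0]
force: [-0.1, 0.5, -1.8]
width: 0.297
grasp_force: 62.7
```

Call:
carry_out([
  [0,-0.002,0,0,0,0,1],
  [0,-0.002,0.008,0,0,0,1],
  [0,-0.002,0.016,0,0,0,1],
  [0,-0.002,0.016,0,0,0,1],
])

```text
t: 10.12
eef_pos: [0.56, -0.1214, 0.1128]
eef_rot: [-0.001, -3.141, -0.0]
force: [0.8, -0.7, -1.4]
width: 0.294
grasp_force: 62.7
```

Call:
carry_out([
  [0,0,0.008,0,0,0,1],
  [0,0,0.016,0,0,0,1],
  [0,0,0.016,0,0,0,1],
])

```text
t: 10.5
eef_pos: [0.5601, -0.1214, 0.1088]
eef_rot: [-0.001, -3.141, -0.0]
force: [-0.4, -0.2, -0.6]
width: 0.29
grasp_force: 62.7
```

Call:
carry_out([
  [0,0,0.008,0,0,0,1],
  [0,0,0.016,0,0,0,1],
  [0,0,0.02,0,0,0,1],
  [0,0,0.02,0,0,0,1],
])

```text
t: 11.0
eef_pos: [0.5602, -0.1214, 0.104]
eef_rot: [-0.001, -3.141, 0.0]
force: [-0.8, -0.4, -1.7]
width: 0.296
grasp_force: 62.7
```

Call:
carry_out([
  [0,0,0.006,0,0,0,1],
  [0,0,0.01,0,0,0,1],
  [0,0,0.01,0,0,0,1],
])

```text
t: 11.38
eef_pos: [0.5601, -0.1214, 0.1014]
eef_rot: [-0.001, -3.141, -0.0]
force: [0.6, -0.2, -1.4]
width: 0.294
grasp_force: 62.7
```

Call:
carry_out([
  [0,0,0.006,0,0,0,1],
  [0,0,0.01,0,0,0,1],
  [0,0,0.01,0,0,0,1],
])

```text
t: 11.75
eef_pos: [0.5602, -0.1214, 0.0989]
eef_rot: [-0.001, -3.141, 0.0]
force: [0.5, -0.2, -1.6]
width: 0.297
grasp_force: 62.7
```

Call:
carry_out([
  [0,0,0.008,0,0,0,1],
  [0,0,0.016,0,0,0,1],
  [0,0,0.024,0,0,0,1],
  [0,0,0.032,0,0,0,1],
  [0,0,0.032,0,0,0,1],
])

```text
t: 12.38
eef_pos: [0.5601, -0.1214, 0.0908]
eef_rot: [-0.001, -3.141, 0.0]
force: [-0.5, 0.2, -1.6]
width: 0.298
grasp_force: 62.7
```

Call:
carry_out([
  [0,0,0.004,0,0,0,1],
  [0,0,0.008,0,0,0,1],
  [0,0,0.008,0,0,0,1],
])

```text
t: 12.75
eef_pos: [0.5602, -0.1214, 0.089]
eef_rot: [-0.001, -3.141, -0.0]
force: [-1.0, -0.7, -0.6]
width: 0.294
grasp_force: 62.7
```

Call:
carry_out([
  [0,0,0.004,0,0,0,1],
  [0,0,0.004,0,0,0,1],
])

```text
t: 13.0
eef_pos: [0.5604, -0.1215, 0.0884]
eef_rot: [0.001, 3.141, -0.0]
force: [0.3, -0.1, 0.1]
width: 0.293
grasp_force: 62.8
```

Call:
carry_out([
  [0,0,0.003,0,0,0,1],
  [0,0,0.003,0,0,0,1],
])

```text
t: 13.25
eef_pos: [0.5604, -0.1215, 0.0877]
eef_rot: [0.001, 3.141, -0.0]
force: [-1.3, -0.4, 3.3]
width: 0.297
grasp_force: 63.0
```

Call:
carry_out([
  [0,0,-0.003,0,0,0,1],
  [0,0,-0.003,0,0,0,0.2],
  [0,0,-0.003,0,0,0,0],
  [0,0,-0.003,0,0,0,-0.5],
  [0,0,-0.003,0,0,0,-0.5],
  [0,0,-0.2,0,0,0,-0.5],
  [0,0,-0.4,0,0,0,-1],
  [0,0,-0.4,0,0,0,-1],
])

```text
t: 14.25
eef_pos: [0.563, -0.1216, 0.1922]
eef_rot: [-0.0, 3.131, -0.001]
force: [0.4, 0.1, -0.1]
width: 1.004
grasp_force: 0.0
```

Run:
```python
from h import *
s=telemetry.read_state();print(s['eef_pos'],s['eef_rot'],s['force'],s['width'])
plan([.5985,.1375,.16],np.pi/2)
im,d,W=cloud('side')
save(cv2.resize(im[130:300,230:430],None,fx=4,fy=4,interpolation=cv2.INTER_CUBIC)[:600],'side4.png')
```

```text
[ 0.56303639 -0.1216029   0.19223904] [-8.23619084e-05  3.13121486e+00 -8.07887500e-04] [ 0.3660571   0.07735488 -0.11630177] 1.0038654021168938
rows:  [-0.1406  1.0365  0.1299] [-0.0002  0.0033  0.    ] mm 263.49826144131293 rows>= 4.215972183061007
```

View pics/side4.png

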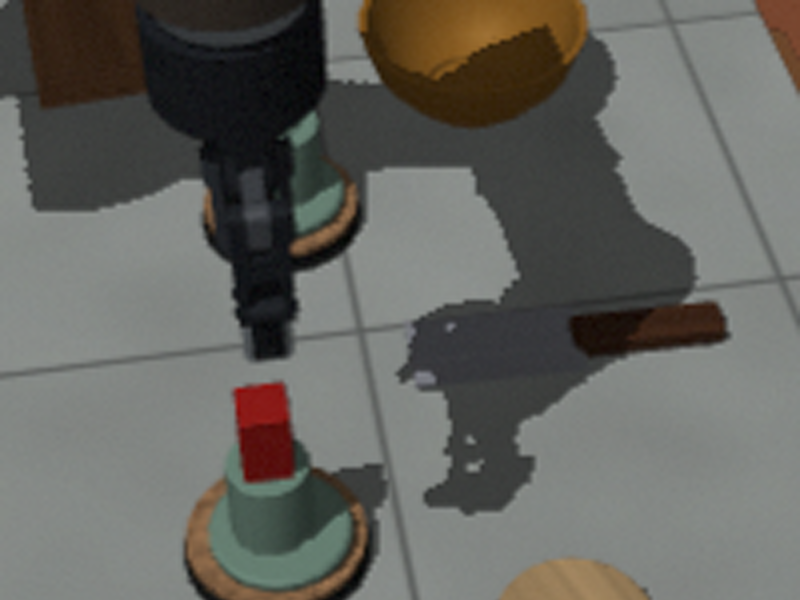

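The gauge stands fully home at crop (265,430), with no steel showing. Next is the far holder, which is the failing one.

Call:
carry_out([
  [-0.04,0.22,0,0,0,0,-1],
  [-0.08,0.45,0,0,0,0,-1],
  [-0.12,0.7,0,0,0,0,-1],
  [-0.15,0.95,0,0,0,0,-1],
  [-0.15,0.95,0.1,0,0,0,-1],
  [-0.15,0.95,0.1,0,0,0,-1],
  [-0.15,0.95,0.1,0,0,0,-1],
])

```text
t: 15.18
eef_pos: [0.5979, 0.1153, 0.1621]
eef_rot: [-0.002, -3.141, 0.001]
force: [-0.2, -0.1, 0.2]
width: 1.0
grasp_force: 0.0
```

```bash
python3 -c "
from h import *
s=telemetry.read_state();print(s['eef_pos'],s['eef_rot'])
plan([.5985,.1375,.042],np.pi/2)"
```

```text
[0.59786421 0.11532074 0.16214433] [-1.90989866e-03 -3.14094100e+00  1.18792495e-03]
rows:  [-0.0027  0.0891  0.4805] [-0.0002 -0.0002 -0.0004] mm 122.17603466529457 rows>= 1.9548165546447132
```

Shift first, then descend, then close gradually.

Call:
carry_out([
  [-0.003,0.089,0,0,0,0,-1],
  [-0.003,0.089,0,0,0,0,-1],
  [-0.003,0.089,0.2,0,0,0,-1],
  [-0.003,0.089,0.4,0,0,0,-1],
  [-0.003,0.089,0.48,0,0,0,-1],
  [-0.003,0.089,0.48,0,0,0,-0.5],
  [-0.003,0.089,0.48,0,0,0,-0.3],
  [-0.003,0.089,0.48,0,0,0,-0.3],
])

```text
t: 16.18
eef_pos: [0.5997, 0.1387, 0.0441]
eef_rot: [0.001, 3.139, 0.002]
force: [0.5, -0.1, -0.0]
width: 0.652
grasp_force: 0.0
```

Call:
carry_out([
  [0,0,0,0,0,0,-0.2],
  [0,0,0,0,0,0,-0.2],
])

```text
t: 16.42
eef_pos: [0.5988, 0.1384, 0.0429]
eef_rot: [0.001, 3.141, 0.001]
force: [0.3, -0.8, -0.2]
width: 0.603
grasp_force: 0.0
```

Call:
carry_out([
  [0,0,0,0,0,0,-0.13],
  [0,0,0,0,0,0,-0.13],
])

```text
t: 16.68
eef_pos: [0.5986, 0.1383, 0.0423]
eef_rot: [-0.001, -3.142, 0.0]
force: [-0.6, 0.4, -0.4]
width: 0.562
grasp_force: 0.0
```

Call:
carry_out([
  [0,0,0,0,0,0,-0.08],
  [0,0,0,0,0,0,-0.03],
  [0,0,0,0,0,0,0.2],
  [0,0,0,0,0,0,1],
  [0,0,0,0,0,0,1],
  [0,0,0,0,0,0,1],
])

```text
t: 17.42
eef_pos: [0.5988, 0.1386, 0.0425]
eef_rot: [0.001, 3.141, 0.001]
force: [-1.5, 2.9, 3.0]
width: 0.491
grasp_force: 60.3
```

Call:
carry_out([
  [0,0,-0.02,0,0,0,1],
  [0,0,-0.1,0,0,0,1],
  [0,0,-0.25,0,0,0,1],
  [0,0,-0.36,0,0,0,1],
  [0,0,-0.36,0,0,0,1],
])

```text
t: 18.05
eef_pos: [0.5993, 0.1382, 0.1337]
eef_rot: [0.002, 3.139, 0.002]
force: [1.1, 0.5, -3.7]
width: 0.491
grasp_force: 61.6
```

```bash
python3 -c "
from h import *
s=telemetry.read_state();print(s['eef_pos'],s['eef_rot'],s['force'],s['wrist_torque'])
im,d,W=cloud('top');save(im,'t5.png')
f=np.load('top0.npz')['im'];print(cast('top',[195.5,237],.022))
hsv=cv2.cvtColor(f,cv2.COLOR_RGB2HSV);m=((hsv[...,0]<20)&(hsv[...,1]>70)).astype(np.uint8);m[:,:150]=0;m[:,240:]=0;m[:195]=0;m[280:]=0
c=max(cv2.findContours(m,0,2)[0],key=cv2.contourArea)[:,0];print(cv2.minAreaRect(cast('top',c,.022)[:,:2].astype(np.float32)))
plan([.529,.363,.132],np.pi/2)"
```

```text
[0.59934608 0.13824515 0.13369592] [1.86476203e-03 3.13869137e+00 2.17259599e-03] [ 1.12887888  0.491493   -3.7090158 ] [0.01131713 0.07144725 0.0258203 ]
[[0.52476086 0.36061218 0.022     ]]
((0.5269200801849365, 0.36222100257873535), (0.17005540430545807, 0.17203715443611145), 4.346006393432617)
rows:  [ 2.775e-01  8.999e-01 -6.000e-04] [ 0.0001 -0.0003 -0.0005] mm 235.43219129555573 rows>= 3.7669150607288917
```

Call:
carry_out([
  [0.05,0.15,0,0,0,0,1],
  [0.11,0.36,0,0,0,0,1],
  [0.18,0.58,0,0,0,0,1],
  [0.24,0.77,0,0,0,0,1],
  [0.28,0.895,0,0,0,0,1],
  [0.28,0.895,0.1,0,0,0,1],
  [0.28,0.895,0.2,0,0,0,1],
  [0.28,0.895,0.2,0,0,0,1],
])

```text
t: 19.1
eef_pos: [0.5261, 0.3596, 0.0773]
eef_rot: [-0.002, -3.134, 0.012]
force: [-0.3, 0.1, -3.6]
width: 0.491
grasp_force: 61.6
```

Run:
```python
from h import *
s=telemetry.read_state();print(s['eef_pos'],s['eef_rot'],s['force'])
im,d,W=cloud('side')
save(cv2.resize(im[80:190,200:360],None,fx=5,fy=5,interpolation=cv2.INTER_CUBIC),'side5.png')
```

```text
[0.52612385 0.35957464 0.07727142] [-2.34824062e-03 -3.13364050e+00  1.16798649e-02] [-0.25919386  0.10442949 -3.56480424]
```

View pics/side5.png

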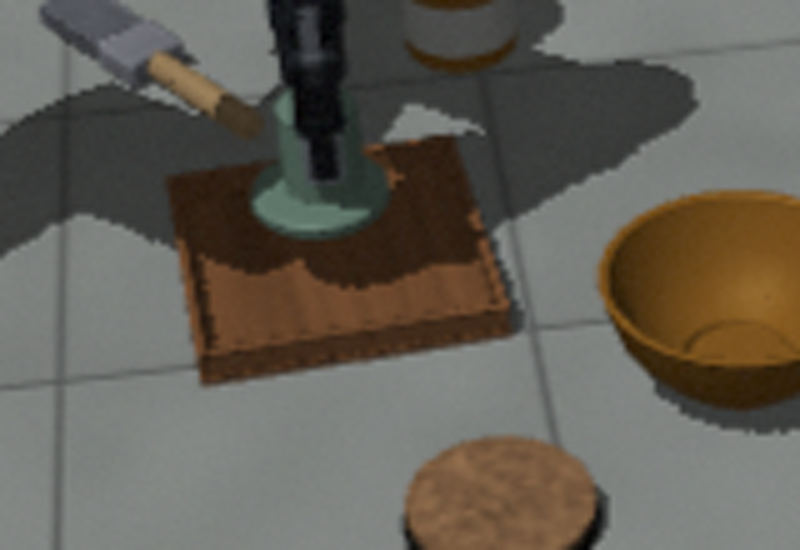

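The holder hangs upright at crop (320,200) over the tray, whose centre is about (340,250). Letting it settle, then lowering gently.

Call:
carry_out([
  [0,0,0.06,0,0,0,1],
  [0,0,0.12,0,0,0,1],
  [0,0,0.16,0,0,0,1],
  [0,0,0.16,0,0,0,1],
  [0,0,0.16,0,0,0,1],
])

```text
t: 19.77
eef_pos: [0.5291, 0.3624, 0.0427]
eef_rot: [0.001, 3.141, 0.001]
force: [0.6, -0.4, -3.5]
width: 0.493
grasp_force: 61.8
```

Call:
carry_out([
  [0,0,0.01,0,0,0,1],
  [0,0,0.02,0,0,0,1],
  [0,0,0.03,0,0,0,1],
  [0,0,0.038,0,0,0,1],
  [0,0,0.038,0,0,0,1],
])

```text
t: 20.4
eef_pos: [0.5287, 0.362, 0.0325]
eef_rot: [-0.001, -3.141, 0.001]
force: [-0.6, -0.4, -4.0]
width: 0.492
grasp_force: 61.8
```

Call:
carry_out([
  [0,0,0.003,0,0,0,1],
  [0,0,0.006,0,0,0,1],
  [0,0,0.006,0,0,0,1],
])

```text
t: 20.78
eef_pos: [0.5288, 0.3622, 0.0317]
eef_rot: [0.001, 3.141, 0.0]
force: [-0.7, -0.7, -0.8]
width: 0.491
grasp_force: 62.1
```

Call:
carry_out([
  [0,0,0.001,0,0,0,1],
  [0,0,0.001,0,0,0,1],
  [0,0,0.001,0,0,0,-0.1],
  [0,0,0.001,0,0,0,-0.5],
  [0,0,0.001,0,0,0,-1],
  [0,0,0.001,0,0,0,-1],
  [0,0,-0.2,0,0,0,-1],
  [0,0,-0.4,0,0,0,-1],
])

```text
t: 21.78
eef_pos: [0.5286, 0.3618, 0.1318]
eef_rot: [-0.001, -3.141, 0.002]
force: [0.6, -0.2, -0.9]
width: 0.999
grasp_force: 0.0
```

Call:
carry_out([
  [0.1,-0.2,-0.3,0,0,0,-1],
  [0.4,-0.4,-0.4,0,0,0,-1],
  [0.5,-0.6,-0.4,0,0,0,-1],
  [0.5,-0.8,-0.4,0,0,0,-1],
  [0.5,-0.95,-0.4,0,0,0,-1],
  [0.5,-0.95,-0.4,0,0,0,-1],
  [0.5,-0.95,-0.4,0,0,0,-1],
])

```text
t: 22.65
eef_pos: [0.404, 0.1248, 0.2317]
eef_rot: [0.002, 3.14, 0.001]
force: [-0.2, -0.0, -0.0]
width: 1.001
grasp_force: 0.0
```

```bash
python3 - <<'E'
from h import *
im,d,W=cloud('side');im2,_,W2=cloud('top')
save(np.vstack([cv2.resize(im2[120:280,150:470],(640,320),interpolation=cv2.INTER_CUBIC),cv2.resize(im[90:290,200:430],(320,278),interpolation=cv2.INTER_CUBIC).repeat(2,1)[:,:640]]),'end.png')
hsv=cv2.cvtColor(im2,cv2.COLOR_RGB2HSV).astype(int);g=(hsv[...,0]>60)&(hsv[...,0]<95)&(hsv[...,1]>40)&(W2[...,2]<.03)&(W2[...,1]>.25)&(W2[...,1]<.45)&(W2[...,0]>.45)
uv=np.argwhere(g)[:,::-1].astype(np.int32);print(len(uv),cv2.minEnclosingCircle(cast('top',cv2.convexHull(uv)[:,0],.016)[:,:2].astype(np.float32)),'tray .5269 .3622')
E
python3 st.py
```

```text
275 ((0.5258055329322815, 0.35950222611427307), 0.03657878562808037) tray .5269 .3622
22.75 [0.4041 0.1256 0.2312] F [ 0.88  0.3  -0.04] T [ 0.02  -0.016  0.004]
```

View pics/end.png

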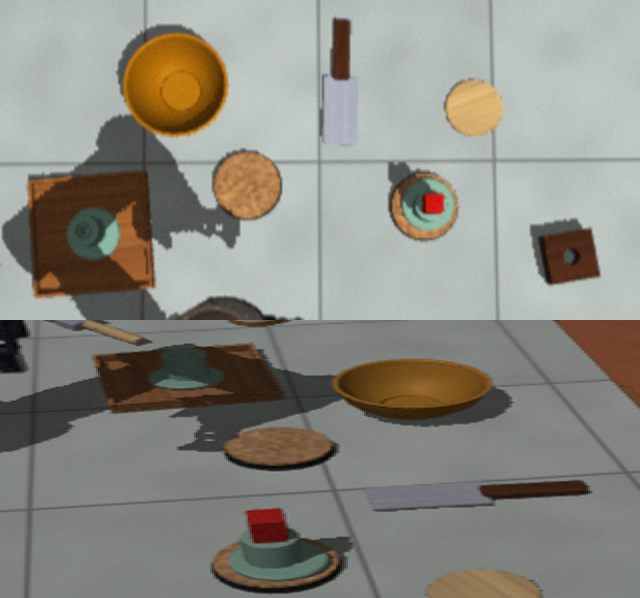

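The end view shows the gauge home in the near holder at (433,203), the other holder upright in the tray at (92,233), about 3 mm off its middle, and the bystanders where they were.

```bash
python3 -c "
from bench import job
print(job.finish_job())"
```

```text
the job is handed in; nothing more can be done
None
```

The gauge passed in the near holder (about x 0.56, y −0.12) and stands fully home there on its pad; the far holder, taken as the failing one by elimination without trying the gauge in it, stands upright in the tray about 3 mm from the middle, the bowl, scraper and rib were left alone, and the job was handed in at about 23 s.

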